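# Close the polishing drum and the ring tin

### The arm

A 6-joint arm with a two-finger parallel gripper is mounted at the origin on the work surface. World frame = base frame: x ahead of the robot, y to its left, z up, the work surface at z = 0. Lengths are in mm, angles in rad, forces in N, time in s.
With the tool pointing down it reaches from about 300 to 775 mm from the base axis. Payload 14.6 kg.
Tool frame: the origin (TCP) lies at the very end of the fingers, on their centre line; the grasp point (between the pads) lies 19 mm behind it; z points along the fingers, y is the line along which they close (so a half turn about z gives the same grasp; the last joint's range is limited). The gripper opens to 94 mm and grips with 3 to 60 N. Pads are 16 mm wide; open, the fingers measure 119 mm over their backs; the gripper's body (75 mm by 177 mm) begins 78 mm behind the grasp point.
Start: joints at [-1.191, 0.3, 1.521, -0, 1.321, -0.067], TCP at [237.637, -496.002, 205.446] pointing down, gripper open.
Joint ranges: [-3.03, 3.03], [-0.79, 2.21], [0.23, 2.52], [-1.04, 4.18], [0, 3.07], [-2.55, 2.55]. Speed limits (rad/s): [2.22, 2.22, 2.57, 3.14, 3.14, 3.14].

### API

Orientations are given as [roll, pitch, yaw] about the fixed x, y, z axes, in that order (R = Rz(yaw) Ry(pitch) Rx(roll)).
In Python, from cell import manip, eyes, ticket gives the robot as it stands. The module is installed in compiled form; this text tells all that it offers.
- The arm moves only by the tool arm_command, never from a script. Its argument "plan" is a list of rows, each a list of 5 numbers: the opening, from -1 (shut) to 1 (fully open), then the shift along the tool's x, y, z in m, then the turn about the tool's z in rad. In form: [[jaw, dx, dy, dz, roll], ...]. A call has 1 to 20 rows; each row shifts and turns the commanded pose from where the row before left it, along the tool's axes as they then stand; what a row does not reach is not made up. A row lasts 1/8 s, in which the tool goes at most 62.5 mm and 10.7 degrees, less where a joint would pass 70% of its speed; a pose out of reach is approached as far as the arm can. A call is refused whole if a number of a shift passes 0.0625 or a number of a turn 0.188, either way. A call with a gripper value outside its range is refused whole. The fingers move at their own pace and stop on an object; "newtons" is the grip in N (left out, the last holds). Time passes only in rows, so rows that do not move let the fingers close. It gives the time, the measured TCP pose, the force, the opening and the grip force at its end, in the units of the state.
- manip.read_state(): the state, without advancing time (a new reading comes with each control period).
- eyes.camera(name): name is "side" or "top"; returns a dict with "img" (480x640x3 uint8, blue, green, red), "z_map" (480x640 float32, mm along the optical axis (not along the pixel's ray), 0 where there is no reading), "fx", "fy", "cx", "cy" (pixels), "eye" and "orientation" of the camera in the world. Camera axes: x right, y down, z forward; pixel columns grow to the right and rows downward; lengths in mm; the calibration is good to about 2 mm. A picture is of the moment at which its call begins.
- ticket.sign_off(): hands the job in; it is judged then, once.
The state is a dict: "clock": time; "joints": joint angles; "qd": joint speeds; "effort": joint torques, N m; "eef_pos": TCP position; "eef_rot": TCP orientation; "wrist_force": force on the tool from outside, world axes, zero at the start; "moment": the same for the moment, N m; "finger_gap": finger opening in mm; "finger_force": force on a finger pad.
Only numpy, scipy, OpenCV 4.12 (cv2) and the standard library are available. Lean on these libraries where they do the work, as an engineer would, in place of code of your own. Each camera call takes 0.05 s, during which the arm holds its last target. There are 200 camera calls.

### The job

The tilted polishing drum is loaded and ready: set its bayonet lid (the one with the bar grip) into the mouth with the two lugs in the two slots, push it fully home against the spring and turn it clockwise to the stop, so that it stays locked when you let go. Then put the knobbed cover onto the open tin of rings, so that it sits seated and level on the rim. Leave the tin about where it stands and the other things on the bench undisturbed.

Things in the scene. Friction and masses are not known exactly. Their poses are not given: they have to be found in the camera images.
- drum_mouth (a point): Mouth of the polishing drum: dark steel, 152 mm across, fixed on a grey base, leaning 25 deg from vertical, open up and towards the robot, about 205 mm up. Origin: centre of the mouth in the plane of the flat grey rim. z: drum axis, out of the mouth; x (up the slope) and y lie in the rim plane. The inward lip is 8 mm thick with an 86 mm round opening and two slots in it
- drum_slot (a point): One of the lip's two slots (the other is opposite): point in the rim plane 50 mm from the mouth's centre, at +60 deg from the drum's x (anticlockwise, looking into the mouth); axes as drum_mouth. Slots are 32 mm wide at the opening, widening outwards, and reach 58 mm from the axis. The lid enters with its x axis at +60 deg from the drum's x, either way round
- drum_stop (a point): Where a lug stands when locked: 50 mm along the drum's x from its axis, 14 mm under the rim plane (a second place is opposite); axes as drum_mouth. Home, with the flange on the rim, the lugs are 2 mm under the lip and turn 60 deg clockwise (looking into the mouth) to rigid stops; the lid's x is then along the drum's x, either way round. Anticlockwise is blocked
- strainer_top (a point): Sprung round strainer plate inside the drum, 72 mm across, at rest 12 mm below the rim plane (this point: centre of its top). It meets the lid's foot 10 mm before home and pushes back 0.8 N per mm, 8 N at home. Let go unlocked, the lid rises some 7 mm; locked, it rises about 2 mm until the lugs bear on the lip
- lid_mid (a point): Bayonet lid of the drum, loose, 0.3 kg, 66 mm high, at the start on its foot with the bar up. Point on its axis half-way up, 33 mm above the foot; z: axis, towards the bar; x: along the bar and the line through both lugs. Fully home, this point is 11 mm out from the mouth's centre along the drum axis (13 mm when locked and let go)
- lid_bar (a point): Centre of the lid's black bar grip (94 mm long along the lid's x, 18 mm wide, 36 mm high), 48 mm above the foot; axes as lid_mid. Under the bar is an aluminium flange 130 mm across, 22 to 30 mm above the foot, and under that a plug 82 mm across and 22 mm high with a chamfered foot
- lid_lug (a point): One of the lid's two lugs (the other is opposite), on the plug 4 to 12 mm above the foot, 24 mm wide, reaching 54 mm from the axis. This point: 50 mm from the axis along the lid's x, 8 mm above the foot; axes as lid_mid
- tin_rim (a point): Open round aluminium tin with a few rings in it, loose, 0.7 kg, upright on the bench. Origin: centre of its mouth at rim height, 60 mm above the bench; z up. 114 mm across outside, wall 4 mm (opening 106 mm)
- cover_mid (a point): Cover of the tin, loose, 0.15 kg, lying right way up at the start. This point is on its axis half-way up, 24 mm above its underside; z: axis, towards the knob. From the underside up: a round spigot 98 mm across and 8 mm high (chamfered), an aluminium disc 120 mm across and 5 mm thick (8 to 13 mm), and a round wooden knob 26 mm across, 35 mm high (13 to 48 mm). Seated on the tin, the disc rests on the rim and this point is 16 mm above the rim's centre
- dish: Bystander: white ceramic bowl, 72 mm across, 22 mm high; origin under its centre
- jar: Bystander: amber jar, 52 mm across, 85 mm high; origin under its centre
- hammer: Bystander: hammer lying on the bench; origin under its middle
- mandrel: Bystander: tapered steel ring mandrel, 260 mm long, 27 mm thick, lying along its own y; origin on the bench under its middle
- file: Bystander: flat file with a wooden handle, 250 mm long, lying along its own x; origin on the bench near its middle
- doming_block: Bystander: steel doming block, 65 x 65 x 50 mm; origin under its centre
Things that resemble listed ones, but are neither listed nor needed, are in the scene too. Leave any green or pink look-alike of the part that bears lid_mid alone.

How it is judged (in metres and radians):
On the way, in this order (a step that is already met when the one before it is completed fails the run):
1. the lid is pushed home in the drum's mouth with its lugs through the slots, not yet turned (x of lid_mid in the frame of drum_mouth between -0.005 and 0.005 m and y of lid_mid in the frame of drum_mouth between -0.005 and 0.005 m and z of lid_mid in the frame of drum_mouth below 0.015 m and angle between the z axis of lid_mid and the z axis of drum_mouth, either way round below 0.06 rad and angle between the x axis of lid_mid and the x axis of drum_mouth, either way round above 0.7 rad), for 0.05 s.
2. the lid is turned clockwise to the stop (x of lid_mid in the frame of drum_mouth between -0.005 and 0.005 m and y of lid_mid in the frame of drum_mouth between -0.005 and 0.005 m and z of lid_mid in the frame of drum_mouth below 0.015 m and angle between the z axis of lid_mid and the z axis of drum_mouth, either way round below 0.06 rad and angle between the x axis of lid_mid and the x axis of drum_mouth, either way round below 0.14 rad), for 0.2 s.
3. the cover sits on the tin's rim (all of step 2 and horizontal distance between cover_mid and tin_rim below 0.007 m and z of cover_mid in the frame of tin_rim between 0.013 and 0.0185 m and angle between each of cover_mid, tin_rim's own z axis and vertical below 0.04 rad), for 0.2 s.
At the end, for the whole second after the job is handed in: The lid is locked in the drum: centred within 5 mm, its middle under 15 mm from the mouth plane, square to it within 0.06 rad and turned to within 0.14 rad of the stop; the cover sits on the upright tin: centred within 7 mm, its middle 13 to 18.5 mm above the rim, level within 0.04 rad (all of step 3); the robot touches nothing.
It fails at once if the tin is shoved more than 40 mm or tipped (distance of tin_rim from where it was at the start of the episode above 0.04 m or angle between tin_rim's own z axis and vertical above 0.35 rad).
It fails at once if a bystander is moved more than 30 mm (distance of any of dish, jar, hammer, mandrel, file, doming_block from where it was at the start of the episode above 0.03 m).
It also fails if it takes over 58 s, if anything falls off the work surface, if the arm or the gripper's body presses on something with over 40 N, if the wrist force passes 120 N, or if a joint passes its speed limit or range.

## Working session

There is one attempt and no reset: what is moved stays moved. The work goes in short steps, Python scripts to look and compute and a tool call to move; the robot and the scene stay as the last step left them, time stands still between calls to the robot, and variables do not carry over. Pictures are saved under pics/ and viewed, at most 10 in all, crops included, and the job is handed in when it is done.

Besides the shell and the picture viewer there is one more tool, called after "Call:" as name([rows], argument=value, ...), one row to a line, values as JSON. arm_command: Moves the arm, as the interface text tells. Its arguments: {"type":"object","properties":{"plan":{"type":"array"},"newtons":{"type":"number"}},"required":["plan"]}

```bash
mkdir -p pics; cat > h.py <<'E'
import numpy as np, cv2
from scipy.spatial.transform import Rotation as R
from cell import manip, eyes, ticket
def cloud(c):
    z=c["z_map"].astype(float); v,u=np.indices(z.shape)
    P=np.stack([(u-c["cx"])/c["fx"]*z,(v-c["cy"])/c["fy"]*z,z],-1)
    o=np.array(c["orientation"],float)
    M=o if o.shape==(3,3) else R.from_euler("xyz",o).as_matrix()
    return P@M.T+np.array(c["eye"]), z>0
E
python3 - <<'E'
from h import *
import pickle
for n in("top","side"):
    c=eyes.camera(n); cv2.imwrite(f"pics/{n}0.png",c["img"]); pickle.dump(c,open(n+"0.pkl","wb"))
    print(n,c["fx"],c["cx"],c["cy"],c["eye"],c["orientation"])
print(manip.read_state())
E
```

```text
top 538.5849964684173 323.76752035161894 241.68269248747922 [ 230.16806868   15.15524336 1632.91496194] [-2.96019552 -0.01253653 -1.58460734]
side 484.0359777859058 317.50364019991287 240.64916803749824 [-82.04466014 930.93454542 919.70940147] [-2.17736182  0.02231147 -2.60218633]
{'clock': 0.1, 'joints': array([-1.19060237e+00,  3.00412834e-01,  1.52150541e+00, -9.78832918e-06,
        1.32069884e+00, -6.66000420e-02]), 'qd': array([ 0.00065817, -0.00278345,  0.00046673, -0.00145455,  0.00139605,
       -0.00072967]), 'effort': array([ 1.43146904e-04, -5.32646692e+01, -3.53282082e+01,  7.09360954e-02,
        2.35112978e-02, -4.26001020e-05]), 'eef_pos': array([ 237.55143493, -495.79843048,  204.9503021 ]), 'eef_rot': array([-3.14056987e+00, -5.87161720e-05,  4.46796401e-01]), 'wrist_force': array([-0.62361846,  0.9805436 ,  0.50796454]), 'moment': array([-0.0367434 ,  0.01906463, -0.00327801]), 'finger_force': 0.0, 'finger_gap': 94.03290952484808}
```

View pics/top0.png

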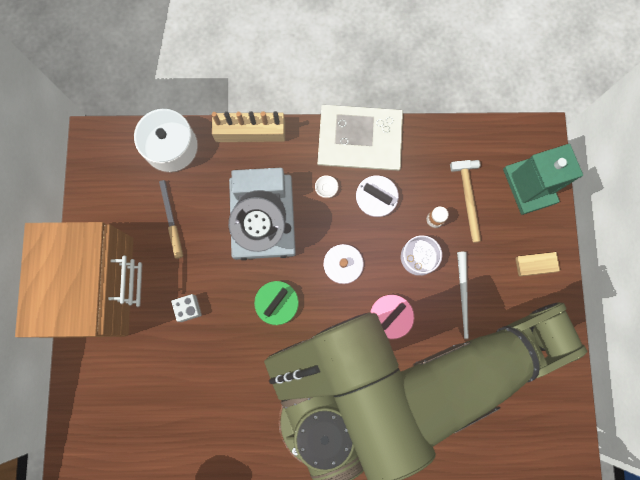

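View pics/side0.png

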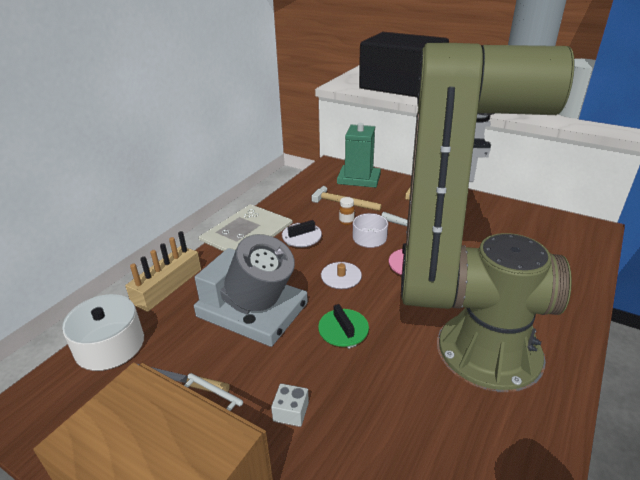

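The top view shows the lid at (377,196), drum mouth at (258,222), cover at (344,264) and tin at (421,255). The side view confirms these: lid (301,233), drum (264,260), cover (341,274) and tin (370,230). The green and pink lids are the decoys. Next I measure from the depth clouds.

```bash
cat > m.py <<'E'
from h import *
import pickle,sys
from scipy.optimize import least_squares
def circ(p):
    f=lambda q:np.hypot(p[:,0]-q[0],p[:,1]-q[1])-q[2]
    r=least_squares(f,[*p.mean(0),50],loss="soft_l1"); return r.x
def edgefit(c,P,ok,cx,cy,rad,zlo,zhi,lo=True):
    m=ok&(np.hypot(P[...,0]-cx,P[...,1]-cy)<rad)&(P[...,2]>zlo)&(P[...,2]<zhi)
    return m
if __name__=="__main__":
  for n in("top","side"):
    c=pickle.load(open(n+"0.pkl","rb")); P,ok=cloud(c); print("==",n)
    px=dict(top=dict(lid=(377,196),drum=(258,222),cover=(344,264),tin=(421,255)),side=dict(lid=(301,233),drum=(264,260),cover=(341,274),tin=(370,230)))[n]
    for k,(u,v) in px.items():
        print(k,P[v,u].round(1))
    bench=ok&(abs(P[...,2])<15); print("bench z",np.median(P[...,2][bench]))
    def obj(k,zlo,zhi,rad=95):
        u,v=px[k]; p=P[v,u]; return ok&(np.hypot(P[...,0]-p[0],P[...,1]-p[1])<rad)&(P[...,2]>zlo)&(P[...,2]<zhi)
    for k,zl,zh in(("lid",22,36),("lid",56,74),("cover",6,20),("cover",40,56),("tin",53,66)):
        m=obj(k,zl,zh,80); 
        if m.sum()<8: print(k,"few");continue
        q=P[m]; x=q[:,:2].astype(np.float32)
        (cc,r)=cv2.minEnclosingCircle(x); rr=cv2.minAreaRect(x)
        print(k,zl,m.sum(),"enc",np.round(cc,1),round(r,1),"rect",np.round(rr[0],1),np.round(rr[1],1),round(rr[2],1),"zmed",np.median(q[:,2]).round(1))
    # drum rim plane
    u,v=px["drum"]; p=P[v,u]
    q=P[ok&(np.linalg.norm(P-p,axis=-1)<110)&(P[...,2]>160)]
    rng=np.random.default_rng(0); best=0
    for _ in range(2000):
        a=q[rng.choice(len(q),3,False)]; nn=np.cross(a[1]-a[0],a[2]-a[0]); L=np.linalg.norm(nn)
        if L<500: continue
        nn/=L; nn*=np.sign(nn[2])
        if abs(nn[2]-np.cos(np.radians(25)))>.03: continue
        i=abs((q-a[0])@nn)<2.5
        if i.sum()>best: best=i.sum();I=i
    w=q[I]; o=w.mean(0); nn=np.linalg.svd(w-o)[2][2]; nn*=np.sign(nn[2])
    print("plane",best,o.round(1),nn.round(3),"tilt",np.degrees(np.arccos(nn[2])).round(2),"yaw",np.degrees(np.arctan2(nn[1],nn[0])).round(1))
    ax=np.array([0,0,1])-nn*nn[2]; ax/=np.linalg.norm(ax); ay=np.cross(nn,ax)
    s=np.c_[(w-o)@ax,(w-o)@ay]
    (cc,r)=cv2.minEnclosingCircle(s.astype(np.float32)); print("outer r",r,"centre",(o+cc[0]*ax+cc[1]*ay).round(1))
    np.save(n+"_drum.npy",np.r_[o,nn])
    # rectified view of mouth
    ctr=o+cc[0]*ax+cc[1]*ay
    M=R.from_euler("xyz",c["orientation"]).as_matrix()
    g=(np.arange(400)-200)/2.0
    A,B=np.meshgrid(g,g)  # rows: -x ; cols: -y  (looking into the mouth, x up, y left)
    X=ctr+(-B)[...,None]*ax+(-A)[...,None]*ay
    K=(X-np.array(c["eye"]))@M
    U=(K[...,0]/K[...,2]*c["fx"]+c["cx"]).astype(np.float32);V=(K[...,1]/K[...,2]*c["fy"]+c["cy"]).astype(np.float32)
    im=cv2.remap(c["img"],U,V,cv2.INTER_CUBIC)
    for rad in(86,152): cv2.circle(im,(200,200),rad,(0,0,255),1)
    for t in(60,240):
        t=np.radians(t);cv2.circle(im,(int(200-100*np.sin(t)),int(200-100*np.cos(t))),4,(0,255,0),1)
    globals().setdefault("ims",[]).append(im)
  cv2.imwrite("pics/rect.png",np.hstack(ims))
E
python3 m.py
```

```text
== top
lid [ 658.  -171.8   55.5]
drum [549.3 171.7 199.4]
cover [452.3 -67.9  49.1]
tin [ 483.6 -307.     4.7]
bench z 0.03032376729720454
lid 22 1006 enc [ 668.  -172.3] 65.9 rect [ 666.9 -173.5] [127.3 126.8] 88.8 zmed 29.5
lid 56 195 enc [ 665.4 -171.7] 47.1 rect [ 667.3 -173. ] [94.2 21.9] 56.2 zmed 65.0
cover 6 1125 enc [452.3 -67.9] 79.7 rect [450.3 -67.5] [140.  156.1] 31.6 zmed 12.9
cover 40 55 enc [459.3 -65.5] 12.8 rect [460.5 -65.2] [23.5 23.1] 42.7 zmed 47.6
tin 53 171 enc [ 478.9 -298.8] 57.0 rect [ 478.7 -298.5] [111.6 111.5] 62.4 zmed 59.0
plane 820 [542.1 176.6 205. ] [-0.421 -0.022  0.907] tilt 24.95 yaw -177.0
outer r 75.87462615966797 centre [542.2 176.5 205. ]
== side
lid [ 660.4 -165.2   34.6]
drum [545.8 175.4 190.2]
cover [450.2 -54.3  22.2]
tin [ 487.7 -329.     7. ]
bench z -0.3821763725030678
lid 22 473 enc [ 665.6 -169.6] 67.5 rect [ 662.8 -166.4] [128.3 122.5] 8.4 zmed 29.0
lid 56 136 enc [ 661.7 -170.5] 47.6 rect [ 663.2 -171.5] [94.8 25.3] 55.4 zmed 63.3
cover 6 732 enc [458.3 -61.1] 66.7 rect [457.7 -64.8] [116.7 127. ] 26.4 zmed 12.3
cover 40 47 enc [455.5 -63.6] 13.2 rect [455.7 -63.7] [23.8 23.6] 65.5 zmed 45.6
tin 53 107 enc [ 493.4 -313.4] 78.0 rect [ 486.3 -314.8] [111.1 129.3] 31.8 zmed 57.1
plane 1160 [538.4 181.5 203.6] [-0.42  -0.022  0.907] tilt 24.88 yaw -177.0
outer r 77.23042297363281 centre [540.1 177.4 204.3]
```

View pics/rect.png

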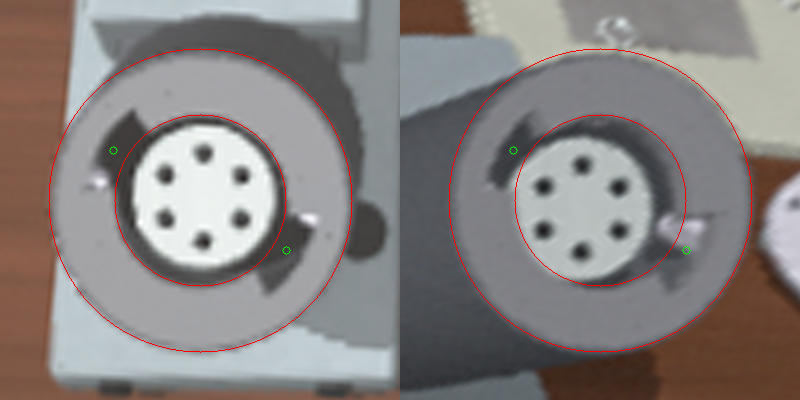

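The rectified mouth shows slots at ±60° as expected: left tile (113,150) and (287,250). The tool can only stay vertical, so the plan has four steps:
- Grip the bar lightly and lower the lid's uphill foot edge onto the mouth.
- Let the lid tilt and drop into the slots.
- Press the flange home with the fingertips straddling the bar.
- Turn.

Helper next.

```bash
cat >> h.py <<'E'
def to(t,yaw=None,s=None):
    s=s or manip.read_state(); M=R.from_euler("xyz",s["eef_rot"])
    d=M.inv().apply(np.array(t)-s["eef_pos"])
    y=s["eef_rot"][2]; print("pos",s["eef_pos"].round(1),"rot",s["eef_rot"].round(3),"shift mm",d.round(1),"rows>=",np.ceil(abs(d).max()/62.5), "roll",None if yaw is None else round(y-yaw,3),"J",s["joints"].round(2),"F",s["wrist_force"].round(1),"t",round(s["clock"],2))
E
python3 -c "
from h import *
to([666,-172,140],.977)"
```

```text
pos [ 237.6 -495.8  205. ] rot [-3.141 -0.     0.447] shift mm [ 526.3 -106.8   65.1] rows>= 9.0 roll -0.53 J [-1.19  0.3   1.52 -0.    1.32 -0.07] F [-0.6  1.   0.5] t 0.1
```

Call:
arm_command([
  [0.2, 0.0439, -0.0089, 0, 0],
  [0.2, 0.0439, -0.0089, 0, 0],
  [0.2, 0.0439, -0.0089, 0, 0],
  [0.2, 0.0439, -0.0089, 0, 0],
  [0.2, 0.0439, -0.0089, 0, 0],
  [0.2, 0.0439, -0.0089, 0, 0],
  [0.2, 0.0439, -0.0089, 0, 0],
  [0.2, 0.0439, -0.0089, 0, 0],
  [0.2, 0.0439, -0.0089, 0.012, 0],
  [0.2, 0.0439, -0.0089, 0.016, 0],
  [0.2, 0.0439, -0.0089, 0.018, 0],
  [0.2, 0.0439, -0.0089, 0.018, 0],
  [0.2, 0, 0, 0, -0.177],
  [0.2, 0, 0, 0, -0.177],
  [0.2, 0, 0, 0, -0.176],
  [0.2, 0, 0, 0, 0],
])

```text
clock: 2.1
eef_pos: [666.4, -172.0, 141.0]
eef_rot: [-3.141, 0.0, 0.976]
wrist_force: [0.6, 0.0, -0.8]
finger_gap: 56.5
finger_force: 0.0
```

```bash
python3 - <<'E'
from h import *
to([666,-172,38],.977)
a=eyes.camera("top");b=eyes.camera("side")
s=manip.read_state();print(s["finger_gap"])
for n,c in(("top",a),("side",b)):
    P,ok=cloud(c)
    m=ok&(np.hypot(P[...,0]-666,P[...,1]+172)<110)&(P[...,2]>120)&(P[...,2]<185)
    q=P[m]; print(n,m.sum(), q.mean(0).round(1), q.min(0).round(1),q.max(0).round(1))
    import pickle; pickle.dump(c,open(n+"1.pkl","wb"))
# project TCP pose expectation
cv2.imwrite("pics/a1.png",np.hstack([cv2.resize(a["img"][120:280,280:480],(400,320)),cv2.resize(b["img"][130:290,220:420],(400,320))]))
E
```

```text
pos [ 666.4 -172.   141. ] rot [-3.141  0.     0.976] shift mm [ -0.2  -0.3 103. ] rows>= 2.0 roll -0.001 J [-0.31  0.66  1.14 -0.    1.34  0.29] F [ 0.6  0.  -0.8] t 2.1
56.56940968776345<stdin>:8: RuntimeWarning: Mean of empty slice.
  ret = um.true_divide(
Traceback (most recent call last):
ValueError: zero-size array to reduction operation minimum which has no identity
```

Call:
arm_command([
  [0.2, 0, 0, 0.04, 0],
  [0.2, 0, 0, 0.035, 0],
  [0.2, 0, 0, 0.02, 0],
  [0.2, 0, 0, 0.008, 0],
  [-1, 0, 0, 0, 0],
  [-1, 0, 0, 0, 0],
  [-1, 0, 0, 0, 0],
  [-1, 0, 0, 0, 0],
  [-1, 0, 0, -0.03, 0],
  [-1, 0, 0, -0.06, 0],
  [-1, 0, 0, -0.06, 0],
  [-1, 0, 0, -0.06, 0],
  [-1, 0, 0, -0.05, 0],
  [-1, 0, 0, 0, 0],
], newtons=20)

```text
clock: 3.95
eef_pos: [667.3, -172.3, 302.9]
eef_rot: [3.135, -0.002, 0.977]
wrist_force: [-0.2, 0.2, -4.2]
finger_gap: 18.0
finger_force: 20.0
```

```bash
python3 -c "
from h import *
s=manip.read_state(); print(s['finger_gap'],s['finger_force'],s['moment'])
to([541,177,300],1.11)"
```

```text
17.967659209595823 19.99097317457199 [-0.00322716 -0.04919784  0.01534006]
pos [ 667.3 -172.3  302.9] rot [ 3.135e+00 -2.000e-03  9.770e-01] shift mm [ 218.8 -300.1    1.3] rows>= 5.0 roll -0.133 J [-0.31  0.59  0.89  0.    1.66  0.29] F [-0.2  0.2 -4.2] t 3.95
```

Call:
arm_command([
  [-1, 0.0273, -0.0375, 0, 0],
  [-1, 0.0273, -0.0375, 0, 0],
  [-1, 0.0273, -0.0375, 0, 0],
  [-1, 0.0273, -0.0375, 0, 0],
  [-1, 0.0273, -0.0375, 0, 0],
  [-1, 0.0273, -0.0375, 0, 0],
  [-1, 0.0273, -0.0375, 0, 0],
  [-1, 0.0273, -0.0375, 0, 0],
  [-1, 0, 0, 0, -0.133],
  [-1, 0, 0, 0, 0],
  [-1, 0, 0, 0, 0],
])

```text
clock: 5.32
eef_pos: [540.2, 176.3, 297.6]
eef_rot: [-3.141, 0.001, 1.106]
wrist_force: [-0.7, 0.4, -2.4]
finger_gap: 17.9
finger_force: 20.0
```

```bash
python3 - <<'E'
from h import *
import pickle
to([541,177,300],1.11)
for n in("side","top"):
    c=eyes.camera(n); pickle.dump(c,open(n+"2.pkl","wb")); P,ok=cloud(c)
    m=ok&(np.hypot(P[...,0]-541,P[...,1]-177)<85)
    # flange: z ~ TCP-38+22..30
    z0=manip.read_state()["eef_pos"][2]-38
    f=m&(P[...,2]>z0+24)&(P[...,2]<z0+36); q=P[f]
    if len(q)>20:
        cc,r=cv2.minEnclosingCircle(q[:,:2].astype(np.float32)); print(n,len(q),np.round(cc,1),r,np.median(q[:,2]),"z0",z0)
    q=P[m]; h,e=np.histogram(q[:,2],range(180,400,4)); print(dict(zip(e[:-1].tolist(),h.tolist())))
    im=c["img"]; cv2.imwrite(f"pics/b_{n}.png",im)
a=cv2.imread("pics/b_side.png")[100:360,140:400]; cv2.imwrite("pics/b.png",cv2.resize(a,(600,600),interpolation=cv2.INTER_CUBIC))
E
```

```text
pos [540.2 176.3 297.6] rot [-3.141e+00  1.000e-03  1.106e+00] shift mm [ 1.   0.5 -2.5] rows>= 1.0 roll -0.004 J [ 0.25  0.29  1.32 -0.    1.53  0.72] F [-0.7  0.4 -2.4] t 5.33
side 861 [536.6 177.2] 66.84661865234375 287.1336840748868 z0 259.76528347755806
{180: 236, 184: 237, 188: 205, 192: 181, 196: 191, 200: 145, 204: 122, 208: 43, 212: 38, 216: 47, 220: 61, 224: 58, 228: 43, 232: 19, 236: 0, 240: 0, 244: 0, 248: 0, 252: 0, 256: 6, 260: 17, 264: 5, 268: 0, 272: 0, 276: 10, 280: 69, 284: 602, 288: 201, 292: 54, 296: 39, 300: 52, 304: 51, 308: 50, 312: 62, 316: 61, 320: 134, 324: 37, 328: 20, 332: 22, 336: 25, 340: 20, 344: 24, 348: 20, 352: 21, 356: 14, 360: 10, 364: 13, 368: 8, 372: 1, 376: 1, 380: 1, 384: 0, 388: 0, 392: 18}
top 157 [553.9 128.8] 40.71994400024414 288.2738606132382 z0 259.9634081256667
{180: 5, 184: 9, 188: 17, 192: 26, 196: 26, 200: 28, 204: 20, 208: 29, 212: 22, 216: 13, 220: 5, 224: 6, 228: 0, 232: 0, 236: 0, 240: 0, 244: 0, 248: 0, 252: 0, 256: 0, 260: 0, 264: 0, 268: 0, 272: 0, 276: 0, 280: 19, 284: 73, 288: 77, 292: 7, 296: 0, 300: 1, 304: 1, 308: 0, 312: 2, 316: 1, 320: 2, 324: 0, 328: 0, 332: 0, 336: 0, 340: 0, 344: 0, 348: 0, 352: 0, 356: 0, 360: 0, 364: 0, 368: 0, 372: 0, 376: 0, 380: 0, 384: 0, 388: 0, 392: 0}
```

View pics/b.png

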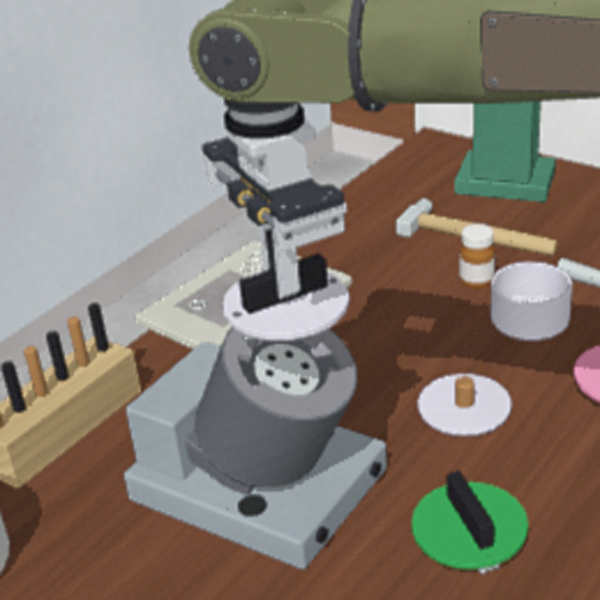

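The picture shows the lid level in the grip above the mouth at (285,305), clear of the rim, with the mouth at (285,370). I now fit lid centre against drum centre with fixed-radius circles in each camera.

```bash
cat > f.py <<'E'
from h import *
import pickle
def ctr(c,mask,p0,n,rad,guess,tol=6):
    """contour px of mask -> plane(p0,n) -> robust fixed-radius circle; returns world centre"""
    M=R.from_euler("xyz",c["orientation"]).as_matrix(); e=np.array(c["eye"])
    cs,_=cv2.findContours(mask.astype(np.uint8),cv2.RETR_EXTERNAL,cv2.CHAIN_APPROX_NONE)
    k=max(cs,key=cv2.contourArea)[:,0].astype(float)
    # half pixel outward ignored
    d=np.c_[(k[:,0]-c["cx"])/c["fx"],(k[:,1]-c["cy"])/c["fy"],np.ones(len(k))]@M.T
    X=e+d*(((p0-e)@n)/(d@n))[:,None]
    ax=np.array([1,0,0])-n*n[0]; ax/=np.linalg.norm(ax); ay=np.cross(n,ax)
    s=np.c_[(X-guess)@ax,(X-guess)@ay]; q=np.zeros(2); I=abs(np.hypot(*s.T)-rad)<12
    from scipy.optimize import least_squares
    for t in(12,7,4,3):
        I=abs(np.hypot(*(s-q).T)-rad+1)<t
        q=least_squares(lambda q:np.hypot(*(s[I]-q).T)-rad+1,q,loss="soft_l1").x
    ang=np.sort(np.degrees(np.arctan2(*(s[I]-q).T)))
    return (guess+q[0]*ax+q[1]*ay).round(1),I.sum(),"maxgap",np.diff(np.r_[ang,ang[0]+360]).max().round(),"rms",(np.hypot(*(s[I]-q).T)-rad+1).std().round(2)
if __name__=="__main__":
  n=np.array([-.4205,-.022,.907]); n/=np.linalg.norm(n)
  for nm in("side","top"):
    c=pickle.load(open(nm+"0.pkl","rb")); P,ok=cloud(c); g=np.array([541.,177,204.6])
    m=ok&(abs((P-g)@n)<4)&(np.linalg.norm(P-g,axis=-1)<90)
    print(nm,"drum",ctr(c,m,g,n,76,g))
    z=np.array([0,0,1.])
    for k,g,r,zz in(("lid0",[666,-172,30.],65,30),("cover",[457.,-65,13],60,13),("tin",[478.,-299,60],57,60)):
        g=np.array(g); m=ok&(abs(P[...,2]-zz)<(4 if k!="tin" else 5))&(np.hypot(*(P-g)[...,:2].transpose(2,0,1))<r+8)
        print(nm,k,ctr(c,m,g,z,r,g))
    c=pickle.load(open(nm+"2.pkl","rb")); P,ok=cloud(c); g=np.array([540.,177,289.5])
    m=ok&(abs(P[...,2]-288)<6)&(np.hypot(*(P-g)[...,:2].transpose(2,0,1))<75)
    q=P[m]; o=q.mean(0); nn=np.linalg.svd(q-o)[2][2]
    print(nm,"lid held",ctr(c,m,g,z,65,g),"normal",(nn*np.sign(nn[2])).round(3))
E
python3 f.py
```

```text
side drum (array([538.8, 178.2, 203.6]), np.int64(155), 'maxgap', np.float64(5.0), 'rms', np.float64(1.15))
side lid0 (array([ 663.8, -171.4,   30. ]), np.int64(49), 'maxgap', np.float64(107.0), 'rms', np.float64(1.28))
side cover (array([455.7, -63.6,  13. ]), np.int64(91), 'maxgap', np.float64(9.0), 'rms', np.float64(1.33))
side tin (array([ 473.5, -295. ,   60. ]), np.int64(110), 'maxgap', np.float64(9.0), 'rms', np.float64(1.42))
side lid held (array([532.1, 181.8, 289.5]), np.int64(86), 'maxgap', np.float64(96.0), 'rms', np.float64(1.36)) normal [-0.01   0.015  1.   ]
top drum (array([542.1, 176.6, 205.1]), np.int64(149), 'maxgap', np.float64(5.0), 'rms', np.float64(1.0))
top lid0 (array([ 667.2, -172.8,   30. ]), np.int64(94), 'maxgap', np.float64(18.0), 'rms', np.float64(1.0))
top cover (array([460.1, -65.7,  13. ]), np.int64(96), 'maxgap', np.float64(15.0), 'rms', np.float64(1.14))
top tin (array([ 478.9, -297. ,   60. ]), np.int64(58), 'maxgap', np.float64(266.0), 'rms', np.float64(1.21))
top lid held (array([539.4, 175.5, 289.5]), np.int64(33), 'maxgap', np.float64(283.0), 'rms', np.float64(0.93)) normal [-0.002 -0.011  1.   ]
```

```bash
python3 - <<'E'
from h import *
import pickle
yaw=1.106;T=np.array([540.2,176.3]); nv=np.array([np.sin(yaw),-np.cos(yaw)]); bv=np.array([np.cos(yaw),np.sin(yaw)])
c=pickle.load(open("side2.pkl","rb")); P,ok=cloud(c)
m=ok&(c["img"].max(-1)<60)&(np.hypot(P[...,0]-540,P[...,1]-177)<60)&(P[...,2]>285)&(P[...,2]<335)
q=P[m]; print(len(q), "z",np.percentile(q[:,2],[1,50,90,99]).round(1))
t=q[q[:,2]>318]; a=(t[:,:2]-T)@nv; b=(t[:,:2]-T)@bv
print("top face perp",np.percentile(a,[2,50,98]).round(1),"along",np.percentile(b,[0,2,98,100]).round(1),len(t))
b=(q[:,:2]-T)@bv; print("all along",np.percentile(b,[0,1,99,100]).round(1))
# side face facing camera
s=q[(q[:,2]>295)&(q[:,2]<315)]; a=(s[:,:2]-T)@nv; print("face perp",np.percentile(a,[5,25,50,75,95]).round(1),len(s), "cam side",(np.array(c["eye"])[:2]-T)@nv)
# flange by points (top surface), per row extents along bv
f=ok&(c["img"].min(-1)>110)&(abs(P[...,2]-287.5)<3.5)&(np.hypot(P[...,0]-540,P[...,1]-177)<80); q=P[f]
a=(q[:,:2]-T)@nv;b=(q[:,:2]-T)@bv
print("flange perp",a.min().round(1),a.max().round(1),"along",b.min().round(1),b.max().round(1))
E
```

```text
383 z [290.1 310.5 323.1 325.1]
top face perp [-13.   -7.5   7.6] along [-46.9 -45.   43.7  45.9] 123
all along [-47.2 -45.2  45.   45.9]
face perp [-13.5 -11.5 -10.5  -9.3  -6.8] 188 cam side -894.4904660243823
flange perp -69.9 62.6 along -66.7 63.0
```

Call:
arm_command([
  [-1, 0.001, -0.002, 0.015, 0],
  [-1, 0, 0, 0.01, 0],
  [-1, 0, 0, 0.005, 0],
  [-1, 0, 0, 0.003, 0],
  [-1, 0, 0, 0.001, 0],
  [-1, 0, 0, 0, 0],
])

```text
clock: 6.18
eef_pos: [538.9, 178.6, 264.6]
eef_rot: [3.141, -0.0, 1.11]
wrist_force: [-0.8, 0.4, -3.2]
finger_gap: 18.0
finger_force: 20.0
```

```bash
python3 -c "
from h import *
s=manip.read_state(); print(s['finger_gap'],s['moment'].round(2))
to([538.5,177.4,260],1.11)"
```

```text
17.984364863926675 [-0.05 -0.03  0.02]
pos [538.9 178.6 264.6] rot [ 3.141 -0.     1.11 ] shift mm [-1.3  0.2  4.6] rows>= 1.0 roll -0.0 J [0.26 0.3  1.38 0.   1.46 0.72] F [-0.8  0.4 -3.2] t 6.17
```

Call:
arm_command([
  [-1, 0, 0, 0.002, 0],
  [-1, 0, 0, 0.001, 0],
  [-1, 0, 0, 0.001, 0],
])

```text
clock: 6.55
eef_pos: [538.8, 178.6, 260.4]
eef_rot: [-3.142, 0.0, 1.11]
wrist_force: [-0.4, -0.8, -3.2]
finger_gap: 17.7
finger_force: 20.0
```

Call:
arm_command([
  [-1, 0, 0, 0.001, 0],
  [-1, 0, 0, 0.001, 0],
])

```text
clock: 6.8
eef_pos: [538.9, 178.6, 258.4]
eef_rot: [-3.142, -0.0, 1.11]
wrist_force: [-0.8, -0.7, -3.0]
finger_gap: 18.0
finger_force: 20.0
```

Call:
arm_command([
  [-1, 0, 0, 0.001, 0],
  [-1, 0, 0, 0.001, 0],
  [-1, 0, 0, 0.001, 0],
])

```text
clock: 7.18
eef_pos: [538.9, 178.6, 255.4]
eef_rot: [3.142, 0.0, 1.11]
wrist_force: [-0.2, 0.2, -2.8]
finger_gap: 18.1
finger_force: 20.0
```

Call:
arm_command([
  [-1, 0, 0, 0.001, 0],
  [-1, 0, 0, 0.001, 0],
])

```text
clock: 7.42
eef_pos: [538.8, 178.6, 253.4]
eef_rot: [-3.142, -0.0, 1.11]
wrist_force: [0.2, -0.3, -2.9]
finger_gap: 17.8
finger_force: 20.0
```

```bash
python3 - <<'E'
from h import *
import pickle
c=eyes.camera("side"); pickle.dump(c,open("side3.pkl","wb"))
cv2.imwrite("pics/c.png",cv2.resize(c["img"][200:320,200:320],(600,600),interpolation=cv2.INTER_CUBIC))
E
```

```text
(no output)
```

View pics/c.png

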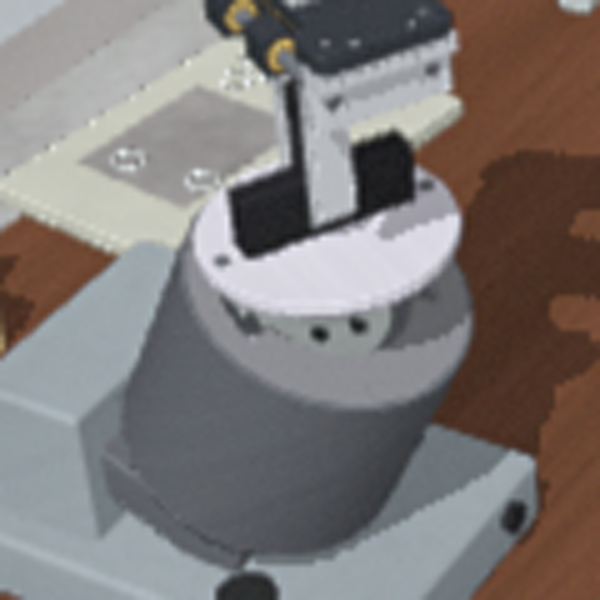

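Call:
arm_command([
  [-0.6, 0, 0, 0, 0],
  [-0.57, -0.001, -0.0018, 0.001, 0],
  [-0.54, -0.001, -0.0018, 0.001, 0],
  [-0.51, -0.001, -0.0018, 0.001, 0],
  [-0.48, -0.001, -0.0018, 0.001, 0],
  [-0.45, -0.001, -0.0018, 0.001, 0],
  [-0.42, -0.001, -0.0018, 0.001, 0],
  [-0.4, -0.001, -0.0018, 0.001, 0],
  [-0.38, -0.001, -0.0018, 0, 0],
  [-0.38, 0, 0, 0, 0],
], newtons=3)

```text
clock: 8.72
eef_pos: [522.3, 177.9, 246.6]
eef_rot: [3.141, -0.0, 1.11]
wrist_force: [-0.6, -0.5, -0.6]
finger_gap: 29.0
finger_force: 0.0
```

```bash
python3 - <<'E'
from h import *
import pickle
c=eyes.camera("side"); pickle.dump(c,open("side4.pkl","wb"))
cv2.imwrite("pics/d.png",cv2.resize(c["img"][200:320,200:320],(600,600),interpolation=cv2.INTER_CUBIC))
P,ok=cloud(c)
f=ok&(c["img"].min(-1)>170)&(P[...,2]>190)&(np.hypot(P[...,0]-525,P[...,1]-177)<75); q=P[f]
o=np.median(q,0)
for _ in range(4):
    nn=np.linalg.svd(q-q.mean(0))[2][2]; r=(q-q.mean(0))@nn; q=q[abs(r)<3]
nn*=np.sign(nn[2]); print(len(q),nn.round(3),"tilt",np.degrees(np.arccos(nn[2])).round(1))
to([522,178,240])
E
```

```text
185 [ 0.038 -0.999  0.032] tilt 88.2
pos [522.4 177.8 246.6] rot [ 3.141 -0.     1.11 ] shift mm [-0.  -0.5  6.6] rows>= 1.0 roll None J [ 0.26  0.28  1.46 -0.    1.41  0.72] F [ 0.4 -0.3  1.3] t 8.78
```

View pics/d.png

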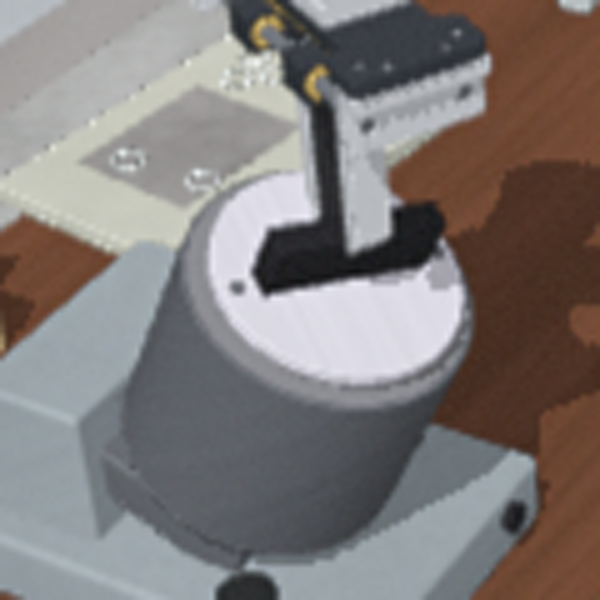

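The lid has tilted and lies flush in the mouth, with the flange centred near (335,280) and the bar between the fingers. Next I measure its height over the rim and its yaw.

```bash
cat > lid.py <<'E'
from h import *
import pickle
from f import ctr
n=np.array([-.4205,-.022,.907]); n/=np.linalg.norm(n)
D=np.array([538.8,178.2,203.6])   # drum in side camera
ax=np.array([0,0,1])-n*n[2]; ax/=np.linalg.norm(ax); ay=np.cross(n,ax)
def lid(c):
    P,ok=cloud(c); L=(P-D)@np.c_[ax,ay,n]; r=np.hypot(L[...,0],L[...,1]); im=c["img"]
    w=ok&(im.min(-1)>150)&(r<70)&(L[...,2]>0)&(L[...,2]<35); q=L[w]
    h=np.median(q[:,2]); q=q[abs(q[:,2]-h)<4]; A=np.c_[q[:,:2],np.ones(len(q))]; k=np.linalg.lstsq(A,q[:,2],rcond=None)[0]
    print("flange h",h.round(1),"slopes",k[:2].round(3),"h0",k[2].round(1),len(q))
    g=D+n*k[2]; C=ctr(c,ok&(r<70)&(L[...,2]>k[2]-4)&(L[...,2]<k[2]+46),g,n,65,g); d=C[0]-D
    print("centre",[(d@v).round(1) for v in(ax,ay)],C[1:])
    b=ok&(im.max(-1)<65)&(r<60)&(L[...,2]>k[2]+2)&(L[...,2]<k[2]+42); q=L[b][:,:2].astype(np.float32)
    rr=cv2.minAreaRect(q); print("bar n",len(q),np.round(rr[0],1),np.round(rr[1],1),"ang",rr[2],"top",np.percentile(L[b][:,2],98).round(1))
    v=np.linalg.svd(q-q.mean(0))[2][0]; print("pca ang",np.degrees(np.arctan2(v[1],v[0])).round(1))
if __name__=="__main__":
    import sys
    lid(pickle.load(open(sys.argv[1],"rb")))
E
python3 lid.py side4.pkl
```

```text
flange h 14.4 slopes [-0.001 -0.004] h0 14.6 1010
centre [np.float64(-1.5), np.float64(1.0)] (np.int64(113), 'maxgap', np.float64(27.0), 'rms', np.float64(1.1))
bar n 373 [ 4.9 -2.6] [95.6 34.7] ang 59.7605094909668 top 53.7
pca ang -121.8
```

The lid sits in the slots: flange 14.6 mm out, which is 6.6 mm above home, square, bar at about 60°. Now I straddle the bar wider and press the flange home.

Call:
arm_command([
  [-0.23, 0, 0, 0, 0],
  [-0.23, 0.0013, 0.0036, 0.003, 0],
  [-0.23, 0.0014, 0.0036, 0.004, 0],
  [-0.23, 0, 0, 0.004, 0],
  [-0.23, 0, 0, 0.003, 0],
  [-0.23, 0, 0, 0.001, 0],
  [-0.23, 0, 0, 0, 0],
], newtons=5)

```text
clock: 9.65
eef_pos: [530.0, 177.1, 231.5]
eef_rot: [3.142, -0.0, 1.11]
wrist_force: [0.3, 0.1, -1.1]
finger_gap: 36.1
finger_force: 0.1
```

Call:
arm_command([
  [-0.23, 0, 0, 0.001, 0],
  [-0.23, 0, 0, 0.001, 0],
  [-0.23, 0, 0, 0.001, 0],
  [-0.23, 0, 0, 0.001, 0],
  [-0.23, 0, 0, 0, 0],
])

```text
clock: 10.28
eef_pos: [530.0, 177.0, 227.3]
eef_rot: [-3.141, 0.0, 1.11]
wrist_force: [0.4, -0.5, -0.6]
finger_gap: 36.3
finger_force: 0.1
```

Call:
arm_command([
  [-0.23, 0, 0, 0.001, 0],
  [-0.23, 0, 0, 0.001, 0],
  [-0.23, 0, 0, 0.001, 0],
  [-0.23, 0, 0, 0, 0],
])

```text
clock: 10.78
eef_pos: [530.2, 177.1, 224.6]
eef_rot: [3.141, -0.0, 1.11]
wrist_force: [0.2, 0.1, 1.4]
finger_gap: 36.3
finger_force: 0.7
```

Call:
arm_command([
  [-0.23, 0, 0, 0.001, 0],
  [-0.23, 0, 0, 0.001, 0],
  [-0.23, 0, 0, 0, 0],
])

```text
clock: 11.15
eef_pos: [530.2, 177.1, 222.6]
eef_rot: [3.141, -0.0, 1.11]
wrist_force: [1.0, -0.1, 3.5]
finger_gap: 36.1
finger_force: 1.3
```

Call:
arm_command([
  [-0.23, 0, 0, 0.001, 0],
  [-0.23, 0, 0, 0.001, 0],
  [-0.23, 0, 0, 0, 0],
])

```text
clock: 11.52
eef_pos: [530.2, 177.1, 220.6]
eef_rot: [3.141, -0.0, 1.11]
wrist_force: [1.4, -1.2, 5.7]
finger_gap: 36.2
finger_force: 2.0
```

Call:
arm_command([
  [-0.23, 0, 0, 0.001, 0],
  [-0.23, 0, 0, 0.001, 0],
  [-0.23, 0, 0, 0, 0],
])

```text
clock: 11.9
eef_pos: [530.4, 177.1, 218.9]
eef_rot: [3.141, -0.001, 1.11]
wrist_force: [0.1, -0.1, 6.7]
finger_gap: 35.9
finger_force: 2.7
```

Call:
arm_command([
  [-0.23, 0, 0, 0.001, 0],
  [-0.23, 0, 0, 0, 0],
])

```text
clock: 12.15
eef_pos: [530.6, 177.1, 218.7]
eef_rot: [3.14, -0.001, 1.11]
wrist_force: [0.1, 0.2, 12.7]
finger_gap: 36.3
finger_force: 5.5
```

```bash
python3 - <<'E'
from lid import *
c=eyes.camera("side"); pickle.dump(c,open("side5.pkl","wb")); lid(c); to([530,177,220])
E
```

```text
flange h 8.1 slopes [ 0.001 -0.002] h0 8.2 982
centre [np.float64(-1.8), np.float64(1.1)] (np.int64(109), 'maxgap', np.float64(25.0), 'rms', np.float64(1.08))
bar n 330 [ 5.9 -8.8] [102.9  43.6] ang 58.324974060058594 top 47.6
pca ang 59.2
pos [530.6 177.1 218.7] rot [ 3.14e+00 -2.00e-03  1.11e+00] shift mm [-0.4 -0.4 -1.3] rows>= 1.0 roll None J [ 0.26  0.31  1.48 -0.    1.35  0.72] F [ 0.4 -0.  12.5] t 12.2
```

Home: flange 8.2 mm, square, and step 1 should be met. Now I turn clockwise (positive roll) in small stages, following the slope down.

Call:
arm_command([
  [-0.26, 0, 0, 0, 0.08],
  [-0.26, 0, 0, 0.0007, 0.08],
  [-0.26, 0, 0, 0.0008, 0.08],
  [-0.26, 0, 0, 0.0008, 0.08],
  [-0.26, 0, 0, 0, 0],
])

```text
clock: 12.82
eef_pos: [529.5, 178.1, 216.8]
eef_rot: [-3.141, -0.002, 0.79]
wrist_force: [-11.6, 4.3, 19.2]
finger_gap: 34.8
finger_force: 11.1
```

```bash
python3 - <<'E'
from lid import *
c=eyes.camera("side"); pickle.dump(c,open("side6.pkl","wb")); lid(c); to([530,177,220]); print(manip.read_state()["moment"].round(2))
E
```

```text
flange h 8.2 slopes [ 0.003 -0.002] h0 8.4 977
centre [np.float64(-1.8), np.float64(1.4)] (np.int64(106), 'maxgap', np.float64(52.0), 'rms', np.float64(1.12))
bar n 305 [-4.7 -2.2] [103.6  18.3] ang 60.64611053466797 top 47.0
pca ang 58.9
pos [529.5 178.1 216.8] rot [-3.141e+00 -2.000e-03  7.900e-01] shift mm [-0.4  1.1 -3.2] rows>= 1.0 roll None J [0.26 0.31 1.48 0.   1.35 1.04] F [-10.9   3.4  19. ] t 12.88
[0.69 1.58 0.1 ]
```

Call:
arm_command([
  [-0.26, 0, 0, 0.0004, 0.08],
  [-0.26, 0, 0, 0.0004, 0.08],
  [-0.26, 0, 0, 0.0004, 0.08],
  [-0.26, 0, 0, 0, 0],
])

```text
clock: 13.38
eef_pos: [528.7, 178.4, 215.8]
eef_rot: [-3.139, 0.0, 0.55]
wrist_force: [-18.9, 5.1, 22.8]
finger_gap: 39.5
finger_force: 18.8
```

```bash
python3 - <<'E'
from lid import *
c=eyes.camera("side"); pickle.dump(c,open("side7.pkl","wb")); lid(c); to([530,177,220]); print(manip.read_state()["moment"].round(2))
cv2.imwrite("pics/e.png",cv2.resize(c["img"][200:320,200:320],(600,600),interpolation=cv2.INTER_CUBIC))
E
```

```text
flange h 8.3 slopes [ 0.002 -0.003] h0 8.4 950
centre [np.float64(-1.8), np.float64(1.5)] (np.int64(98), 'maxgap', np.float64(81.0), 'rms', np.float64(1.31))
bar n 307 [ 1.5 -1.1] [95.8 28.9] ang 59.326297760009766 top 47.4
pca ang 58.8
pos [528.7 178.4 215.8] rot [-3.139  0.     0.551] shift mm [ 0.4  1.8 -4.2] rows>= 1.0 roll None J [0.26 0.31 1.48 0.   1.35 1.28] F [-19.4   5.2  22.6] t 13.43
[0.8  3.01 0.44]
```

View pics/e.png

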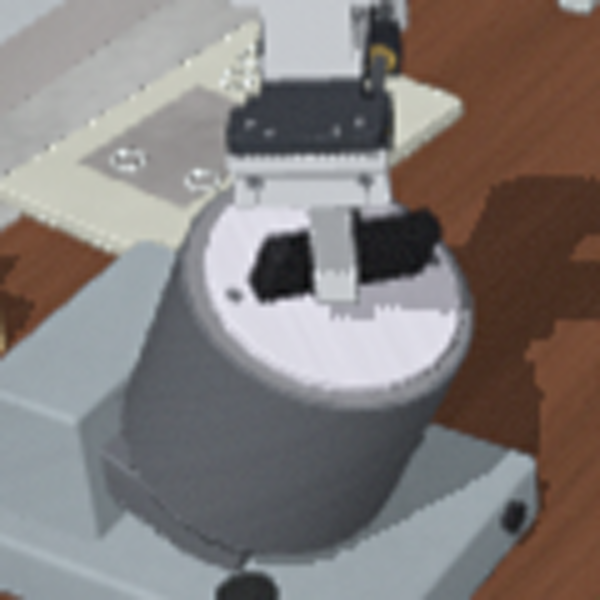

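The fingers only twist on the bar with no lever arm, and the bar stays at 59°. So I back off, straddle near the bar's lower end and sweep it round with a long lever. First I compute that path.

Call:
arm_command([
  [-0.23, 0, 0, -0.003, -0.14],
  [-0.23, 0, 0, -0.003, -0.14],
  [-0.23, 0, 0, -0.004, -0.14],
  [-0.23, 0, 0, -0.004, -0.14],
  [-0.23, 0, 0, 0, 0],
])

```text
clock: 14.05
eef_pos: [529.8, 177.1, 227.6]
eef_rot: [-3.141, 0.001, 1.109]
wrist_force: [0.1, 0.2, -0.3]
finger_gap: 35.9
finger_force: 0.0
```

```bash
cat > path.py <<'E'
from h import *
n=np.array([-.4205,-.022,.907]); n/=np.linalg.norm(n)
D=np.array([540.5,177.4,204.4]); ax=np.array([0,0,1])-n*n[2]; ax/=np.linalg.norm(ax); ay=np.cross(n,ax)
def zcontact(xy,psi,gap,t=4,h=8.):
    ty=np.array([np.sin(psi),-np.cos(psi)]); tx=np.array([np.cos(psi),np.sin(psi)]); p0=D+h*n
    return max(p0[2]-((np.array(xy)+a*tx+b*ty-p0[:2])@n[:2])/n[2] for a in(-8,8) for b in(gap/2,gap/2+t))
def wp(phi,r=25,gap=36,over=0.,h=8.):
    f=np.radians(phi); b=np.array([np.cos(f),np.sin(f)]); c=np.array([np.sin(f),-np.cos(f)])
    p=-r*b+(9.-over)*c; bw=b[0]*ax+b[1]*ay; psi=np.arctan2(bw[1],bw[0])
    W=D+p[0]*ax+p[1]*ay+h*n; ty=np.array([np.sin(psi),-np.cos(psi)])
    xy=W[:2]-gap/2*ty
    return np.r_[xy,zcontact(xy,psi,gap,h=h)],psi
if __name__=="__main__":
    print("check home z",zcontact([530.4,177.1],1.11,36),"meas 218.9")
    to([530,177,230])
    last=None
    for ph in(60,60,50,40,30,20,10,0,-4):
        w,psi=wp(ph); 
        s=""
        if last is not None:
            M=R.from_euler("xyz",[np.pi,0,last[1]]); s=(M.inv().apply(w-last[0])).round(1),"roll",round(last[1]-psi,3)
        print(ph,w.round(1),round(psi,3),s); last=(w,psi)
E
python3 path.py
```

```text
check home z 219.25175267468168 meas 218.9
pos [529.8 177.1 227.6] rot [-3.141e+00  1.000e-03  1.109e+00] shift mm [ 0.   0.2 -2.4] rows>= 1.0 roll None J [0.26 0.3  1.46 0.   1.37 0.72] F [ 0.1  0.2 -0.3] t 14.05
60 [517.9 158.4 213. ] 1.141 
60 [517.9 158.4 213. ] 1.141 (array([0., 0., 0.]), 'roll', np.float64(0.0))
50 [515.3 162.  211.5] 0.973 (array([ 2.2, -3.9,  1.5]), 'roll', np.float64(0.168))
40 [513.3 166.2 210. ] 0.799 (array([ 2.4, -3.9,  1.5]), 'roll', np.float64(0.174))
30 [512.2 170.8 208.6] 0.619 (array([ 2.5, -4. ,  1.5]), 'roll', np.float64(0.18))
20 [512.  175.6 207.2] 0.434 (array([ 2.6, -4.1,  1.4]), 'roll', np.float64(0.185))
10 [512.6 180.4 205.9] 0.244 (array([ 2.6, -4.1,  1.3]), 'roll', np.float64(0.19))
0 [514.  185.  204.8] 0.052 (array([ 2.5, -4.1,  1.1]), 'roll', np.float64(0.192))
-4 [514.8 186.8 204.6] -0.025 (array([ 0.9, -1.7,  0.2]), 'roll', np.float64(0.077))
```

Call:
arm_command([
  [-0.23, -0.007, -0.0005, 0, -0.03],
  [-0.23, -0.008, -0.0005, 0, 0],
  [-0.23, -0.007, -0.0003, 0.003, 0],
  [-0.23, 0, 0, 0.003, 0],
  [-0.23, 0, 0, 0.002, 0],
  [-0.23, 0, 0, 0.002, 0],
  [-0.23, 0, 0, 0.002, 0],
  [-0.23, 0, 0, 0.0015, 0],
  [-0.23, 0, 0, 0, 0],
], newtons=20)

```text
clock: 15.18
eef_pos: [519.7, 157.8, 214.7]
eef_rot: [3.141, -0.0, 1.14]
wrist_force: [0.4, -0.4, 4.9]
finger_gap: 36.4
finger_force: 2.0
```

```bash
python3 - <<'E'
from lid import *
c=eyes.camera("side"); pickle.dump(c,open("side8.pkl","wb")); lid(c); to([518.8,158,212]); print(manip.read_state()["moment"].round(2))
E
```

```text
flange h 9.2 slopes [ 0.004 -0.002] h0 9.3 1051
centre [np.float64(-1.5), np.float64(1.5)] (np.int64(118), 'maxgap', np.float64(27.0), 'rms', np.float64(1.22))
bar n 336 [ 9.1 -5.2] [94.2 44.2] ang 60.95719909667969 top 49.0
pca ang 70.0
pos [519.6 157.8 214.7] rot [ 3.141 -0.     1.14 ] shift mm [-0.2 -0.9  2.7] rows>= 1.0 roll None J [0.23 0.28 1.53 0.   1.34 0.66] F [1.1 0.8 5.3] t 15.22
[ 0.03 -0.39 -0.04]
```

Call:
arm_command([
  [-0.23, 0, -0.0008, 0.0017, 0],
  [-0.23, 0.0011, -0.002, 0.0007, 0.085],
  [-0.23, 0.0011, -0.002, 0.0007, 0.085],
  [-0.23, 0.0012, -0.002, 0.0007, 0.087],
  [-0.23, 0.0012, -0.002, 0.0007, 0.087],
  [-0.23, 0, 0, 0, 0],
])

```text
clock: 15.98
eef_pos: [517.2, 163.9, 211.6]
eef_rot: [3.133, -0.003, 0.793]
wrist_force: [15.5, -16.9, 9.6]
finger_gap: 36.6
finger_force: 19.1
```

```bash
python3 - <<'E'
from lid import *
c=eyes.camera("side"); pickle.dump(c,open("side9.pkl","wb")); lid(c); to([513.3,166.2,210],.799); print(manip.read_state()["moment"].round(2))
E
```

```text
flange h 8.7 slopes [ 0.007 -0.007] h0 8.8 1014
centre [np.float64(-2.4), np.float64(1.3)] (np.int64(109), 'maxgap', np.float64(43.0), 'rms', np.float64(1.1))
bar n 303 [-3.8  1.4] [94.9 18. ] ang 57.04703140258789 top 47.5
pca ang 56.4
pos [517.1 163.9 211.6] rot [ 3.134e+00 -3.000e-03  7.940e-01] shift mm [-1.  -4.4  1.5] rows>= 1.0 roll -0.005 J [ 0.24  0.27  1.54 -0.01  1.32  1.02] F [ 16.1 -16.4   8.2] t 16.02
[-3.33 -3.28  0.2 ]
```

The lateral push at a 25 mm lever nearly self-locks through plug friction. I'll use a lever of about 40 mm, near the bar's end.

```bash
python3 - <<'E'
from path import *
s=manip.read_state()
last=(np.array([513.3,165.6,209.6]),.796)   # rough commanded now
for ph in(60,55,50,40,30,20,10,0,-4):
    w,psi=wp(ph,r=40)
    M=R.from_euler("xyz",[np.pi,0,last[1]])
    print(ph,w.round(1),round(psi,3),M.inv().apply(w-last[0]).round(1),"roll",round(last[1]-psi,3)); last=(w,psi)
E
```

```text
60 [511.8 145.1 209.9] 1.141 [-15.7  13.3  -0.3] roll -0.345
55 [509.3 147.5 208.7] 1.057 [ 1.2 -3.2  1.2] roll 0.083
50 [507.1 150.1 207.5] 0.973 [ 1.2 -3.2  1.2] roll 0.085
40 [503.4 156.  205.2] 0.799 [ 2.8 -6.4  2.3] roll 0.174
30 [500.8 162.7 203.1] 0.619 [ 3.  -6.5  2.1] roll 0.18
20 [499.5 169.8 201.3] 0.434 [ 3.  -6.6  1.8] roll 0.185
10 [499.3 177.1 199.7] 0.244 [ 3.  -6.7  1.5] roll 0.19
0 [500.4 184.3 198.5] 0.052 [ 2.8 -6.7  1.2] roll 0.192
-4 [501.2 187.1 198.3] -0.025 [ 0.9 -2.8  0.2] roll 0.077
```

Call:
arm_command([
  [-0.23, -0.0023, 0.0044, -0.003, -0.172],
  [-0.23, -0.0023, 0.0044, -0.003, -0.172],
  [-0.23, -0.005, 0, 0, 0],
  [-0.23, -0.005, 0, 0, 0],
  [-0.23, -0.005, 0, 0, 0],
  [-0.23, 0, 0, 0, 0],
])

```text
clock: 16.77
eef_pos: [511.9, 143.2, 216.0]
eef_rot: [-3.142, 0.0, 1.138]
wrist_force: [0.1, 0.3, -0.2]
finger_gap: 36.2
finger_force: 0.0
```

```bash
python3 - <<'E'
from path import *
w,psi=wp(60,r=40); to(w,psi)
E
```

```text
pos [511.9 143.2 216. ] rot [-3.142  0.     1.138] shift mm [ 1.7 -0.9  6.1] rows>= 1.0 roll -0.002 J [0.2  0.25 1.56 0.   1.33 0.64] F [ 0.1  0.3 -0.2] t 16.77
```

Call:
arm_command([
  [-0.23, 0.0017, 0, 0.003, 0],
  [-0.23, 0, 0, 0.002, 0],
  [-0.23, 0, 0, 0.0015, 0],
  [-0.23, 0, 0, 0.001, 0],
  [-0.23, 0, 0, 0.0005, 0],
])

```text
clock: 17.4
eef_pos: [513.4, 145.2, 209.8]
eef_rot: [3.139, -0.002, 1.14]
wrist_force: [-5.1, -1.9, 17.7]
finger_gap: 36.5
finger_force: 9.0
```

Call:
arm_command([
  [-0.23, 0, -0.002, 0.0003, 0],
  [-0.23, 0.0006, -0.0018, 0.0006, 0.042],
  [-0.23, 0.0006, -0.0018, 0.0006, 0.042],
  [-0.23, 0.0006, -0.0018, 0.0006, 0.042],
  [-0.23, 0.0006, -0.0018, 0.0006, 0.042],
  [-0.23, 0, 0, 0, 0],
])

```text
clock: 18.15
eef_pos: [508.2, 150.2, 207.4]
eef_rot: [3.134, -0.003, 0.97]
wrist_force: [9.8, -9.8, 11.2]
finger_gap: 36.4
finger_force: 10.5
```

```bash
python3 - <<'E'
from lid import *
c=eyes.camera("side"); pickle.dump(c,open("side10.pkl","wb")); lid(c); to([507.1,150.1,207.5],.973); print(manip.read_state()["moment"].round(2))
cv2.imwrite("pics/g.png",cv2.resize(c["img"][200:320,200:320],(600,600),interpolation=cv2.INTER_CUBIC))
E
```

```text
flange h 8.4 slopes [ 0.003 -0.003] h0 8.5 1044
centre [np.float64(-2.2), np.float64(0.4)] (np.int64(118), 'maxgap', np.float64(37.0), 'rms', np.float64(1.14))
bar n 335 [1.8 7.6] [77.2 27.4] ang 64.72190856933594 top 46.9
pca ang 54.6
pos [508.2 150.1 207.4] rot [ 3.134e+00 -3.000e-03  9.710e-01] shift mm [-0.6 -0.8 -0.1] rows>= 1.0 roll -0.002 J [ 0.22  0.25  1.58 -0.    1.3   0.82] F [  9.7 -10.2  11.6] t 18.2
[-2.1  -2.31 -0.08]
```

View pics/g.png

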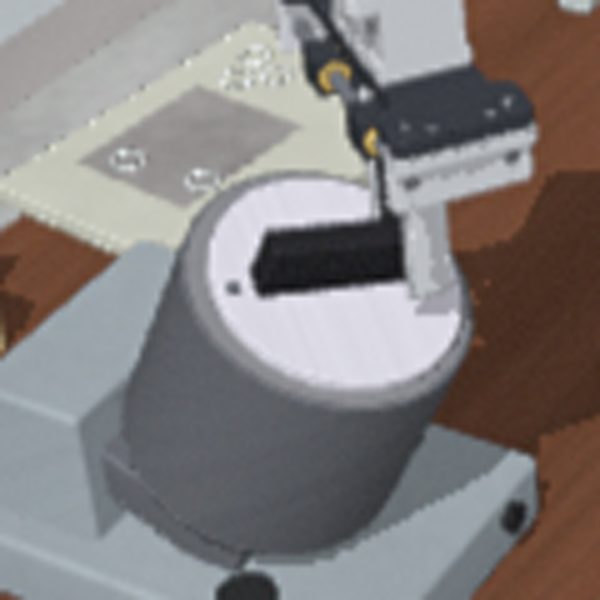

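The bar is now moving (≈53°, flange still home at 8.5). I continue the sweep.

Call:
arm_command([
  [-0.23, 0.0007, -0.0017, 0.0005, 0.043],
  [-0.23, 0.0007, -0.0017, 0.0005, 0.043],
  [-0.23, 0.0007, -0.0017, 0.0005, 0.044],
  [-0.23, 0.0007, -0.0017, 0.0005, 0.044],
  [-0.23, 0.0007, -0.0017, 0.0005, 0.044],
  [-0.23, 0.0007, -0.0017, 0.0005, 0.044],
])

```text
clock: 18.95
eef_pos: [503.3, 159.0, 204.2]
eef_rot: [3.134, -0.004, 0.707]
wrist_force: [13.3, -21.5, 12.1]
finger_gap: 36.1
finger_force: 15.5
```

```bash
python3 - <<'E'
from lid import *
c=eyes.camera("side"); pickle.dump(c,open("side11.pkl","wb")); lid(c)
from path import wp
w,p=wp(35,r=40); to(w,p)
E
```

```text
flange h 8.3 slopes [ 0.001 -0.002] h0 8.4 941
centre [np.float64(-2.1), np.float64(0.7)] (np.int64(112), 'maxgap', np.float64(53.0), 'rms', np.float64(1.12))
bar n 317 [-2.5  2.1] [93.2 19.9] ang 40.30437088012695 top 46.8
pca ang -140.8
pos [503.3 158.9 204.2] rot [ 3.134e+00 -3.000e-03  7.050e-01] shift mm [-0.8 -1.1  0.1] rows>= 1.0 roll -0.005 J [ 0.24  0.25  1.59 -0.01  1.3   1.11] F [ 10.7 -17.7  10.9] t 19.0
```

Call:
arm_command([
  [-0.23, 0.0008, -0.0017, 0.0004, 0.045],
  [-0.23, 0.0008, -0.0017, 0.0004, 0.045],
  [-0.23, 0.0008, -0.0017, 0.0004, 0.046],
  [-0.23, 0.0008, -0.0017, 0.0004, 0.046],
  [-0.23, 0.0008, -0.0017, 0.0004, 0.046],
  [-0.23, 0.0008, -0.0017, 0.0004, 0.046],
  [-0.23, 0.0008, -0.0017, 0.0004, 0.047],
])

```text
clock: 19.88
eef_pos: [500.9, 170.5, 201.0]
eef_rot: [3.134, -0.002, 0.386]
wrist_force: [6.0, -28.7, 12.9]
finger_gap: 36.5
finger_force: 20.8
```

Call:
arm_command([
  [-0.23, 0.0008, -0.0017, 0.0003, 0.047],
  [-0.23, 0.0008, -0.0017, 0.0003, 0.047],
  [-0.23, 0.0008, -0.0017, 0.0003, 0.047],
  [-0.23, 0.0008, -0.0017, 0.0003, 0.048],
  [-0.23, 0.0008, -0.0017, 0.0003, 0.048],
  [-0.23, 0.0007, -0.0017, 0.0003, 0.048],
])

```text
clock: 20.62
eef_pos: [501.8, 180.3, 199.0]
eef_rot: [3.132, -0.001, 0.1]
wrist_force: [-4.2, -39.4, 20.0]
finger_gap: 36.9
finger_force: 34.5
```

```bash
python3 - <<'E'
from lid import *
c=eyes.camera("side"); pickle.dump(c,open("side12.pkl","wb")); lid(c)
from path import wp
w,p=wp(0,r=40); to(w,p)
E
```

```text
flange h 8.3 slopes [ 0.003 -0.007] h0 8.6 766
centre [np.float64(-2.2), np.float64(1.8)] (np.int64(92), 'maxgap', np.float64(116.0), 'rms', np.float64(1.2))
bar n 169 [-15.4  -3.3] [65.6 24.6] ang 4.65827751159668 top 47.4
pca ang -178.3
pos [501.7 180.4 199. ] rot [ 3.132e+00 -1.000e-03  9.800e-02] shift mm [-0.9 -4.   0.5] rows>= 1.0 roll 0.046 J [ 0.28  0.27  1.58 -0.01  1.3   1.76] F [ -3.  -38.3  17.1] t 20.68
```

Call:
arm_command([
  [-0.23, 0, 0, -0.001, 0],
  [-0.23, 0, 0, -0.001, 0],
  [-0.23, 0, 0, -0.0005, 0],
  [-0.23, 0, 0, 0, 0.03],
])

```text
clock: 21.18
eef_pos: [501.5, 180.9, 199.9]
eef_rot: [3.133, 0.0, 0.072]
wrist_force: [1.9, -29.6, 4.7]
finger_gap: 36.2
finger_force: 29.1
```

```bash
python3 - <<'E'
from lid import *
c=eyes.camera("side"); pickle.dump(c,open("side13.pkl","wb")); lid(c)
from path import wp
w,p=wp(0,r=40); to(w,p)
E
```

```text
flange h 8.7 slopes [ 0.006 -0.013] h0 9.1 767
centre [np.float64(-2.3), np.float64(1.3)] (np.int64(90), 'maxgap', np.float64(109.0), 'rms', np.float64(1.13))
bar n 177 [-15.5  -1.5] [65.9 23.4] ang 5.602049350738525 top 49.4
pca ang -178.8
pos [501.5 180.9 200. ] rot [3.133 0.    0.07 ] shift mm [-0.8 -3.5  1.4] rows>= 1.0 roll 0.018 J [ 0.28  0.27  1.57 -0.01  1.3   1.78] F [  1.8 -30.7   4. ] t 21.23
```

Call:
arm_command([
  [-0.35, 0, 0.0022, -0.0005, 0],
  [-0.45, 0, 0.0022, 0, 0],
  [-1, 0, 0, 0, 0],
  [-1, 0, 0, 0, 0],
  [-1, 0, 0, 0, 0.04],
  [-1, 0, 0, 0, 0],
], newtons=30)

```text
clock: 21.98
eef_pos: [502.0, 173.8, 200.5]
eef_rot: [3.128, 0.0, 0.031]
wrist_force: [1.2, -51.9, 5.9]
finger_gap: 21.0
finger_force: 40.2
```

```bash
python3 - <<'E'
from lid import *
c=eyes.camera("side"); pickle.dump(c,open("side14.pkl","wb")); lid(c); to([501,176.5,200],.05)
cv2.imwrite("pics/hh.png",cv2.resize(c["img"][200:320,200:320],(600,600),interpolation=cv2.INTER_CUBIC))
E
```

```text
flange h 8.9 slopes [ 0.003 -0.025] h0 9.8 827
centre [np.float64(-2.0), np.float64(1.8)] (np.int64(92), 'maxgap', np.float64(115.0), 'rms', np.float64(1.25))
bar n 163 [-8.3 -1.5] [80.8 26.2] ang 3.9761180877685547 top 49.7
pca ang -172.3
pos [501.9 173.8 200.5] rot [3.128 0.    0.031] shift mm [-0.8 -2.8  0.5] rows>= 1.0 roll -0.019 J [ 0.27  0.26  1.58 -0.01  1.3   1.81] F [  1.4 -52.    6.5] t 22.02
```

View pics/hh.png

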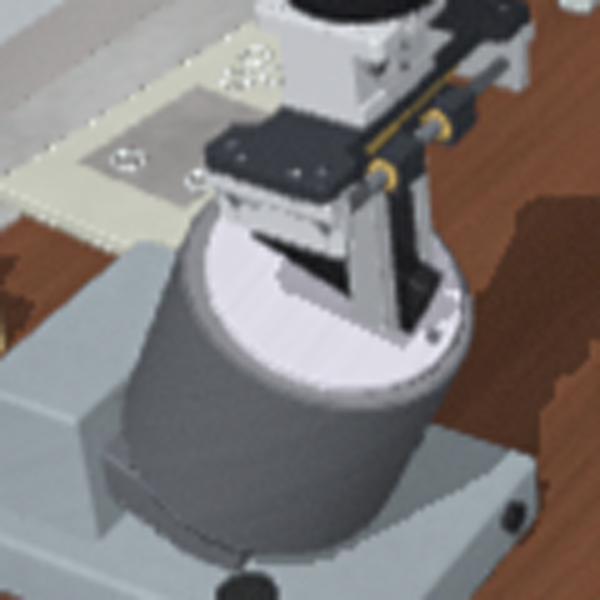

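Call:
arm_command([
  [-1, 0, 0.003, 0, 0],
  [-1, 0, 0.003, 0, 0],
  [-0.4, 0, 0, 0, 0],
  [-0.2, 0, 0, 0, 0],
  [-0.2, 0, 0, 0, 0],
  [-0.1, 0, 0, -0.04, 0],
  [-0.1, 0, 0, -0.05, 0],
  [-0.1, -0.02, 0, -0.03, 0],
])

```text
clock: 23.02
eef_pos: [481.6, 174.3, 322.3]
eef_rot: [-3.141, -0.001, 0.034]
wrist_force: [-0.9, -0.6, -0.5]
finger_gap: 42.8
finger_force: 0.0
```

```bash
python3 - <<'E'
from lid import *
for n_ in("side","top"):
    c=eyes.camera(n_); pickle.dump(c,open(n_+"15.pkl","wb"))
    if n_=="top":
        import lid as L; L.D=np.array([542.1,176.6,205.1])
    lid(c)
to([457.9,-64.6,110])
E
```

```text
flange h 9.8 slopes [ 0.002 -0.004] h0 9.9 1048
centre [np.float64(-1.9), np.float64(0.0)] (np.int64(130), 'maxgap', np.float64(9.0), 'rms', np.float64(1.13))
bar n 446 [-3.2  2.5] [91.5 18.6] ang 0.9597893953323364 top 48.6
pca ang 179.9
flange h 8.8 slopes [-0.001 -0.004] h0 9.1 99
centre [np.float64(-2.0), np.float64(0.3)] (np.int64(13), 'maxgap', np.float64(334.0), 'rms', np.float64(1.08))
bar n 1 [-39.9   1.9] [0. 0.] ang 0.0 top 48.9
pca ang 0.0
pos [481.1 174.6 323.8] rot [-3.14  -0.005  0.034] shift mm [-32.5 238.6 213.3] rows>= 4.0 roll None J [0.28 0.15 1.44 0.   1.55 1.81] F [0.6 0.2 0.7] t 23.12
```

The lid is locked: bar at 0–1°, flange 9.9 mm, square and centred. Now the cover.

Call:
arm_command([
  [0.2, -0.0054, 0.0398, 0.01, 0],
  [0.2, -0.0054, 0.0398, 0.02, 0],
  [0.2, -0.0054, 0.0398, 0.03, 0],
  [0.2, -0.0054, 0.0398, 0.045, 0],
  [0.2, -0.0054, 0.0398, 0.05, 0],
  [0.2, -0.0054, 0.0398, 0.05, 0],
  [0.2, 0, 0, 0.04, 0],
  [0.2, 0, 0, 0.035, 0],
  [0.2, 0, 0, 0.015, 0],
  [0.2, 0, 0, 0.0075, 0],
  [0.2, 0, 0, 0, 0],
], newtons=15)

```text
clock: 24.5
eef_pos: [457.5, -63.6, 21.0]
eef_rot: [3.142, -0.0, 0.034]
wrist_force: [0.2, -0.1, 0.5]
finger_gap: 56.3
finger_force: 0.0
```

```bash
python3 - <<'E'
from h import *
to([457.9,-64.6,20])
E
```

```text
pos [457.5 -63.6  21. ] rot [ 3.142 -0.     0.034] shift mm [0.4 1.  1. ] rows>= 1.0 roll None J [-0.22  0.36  1.93  0.    0.85  1.32] F [ 0.2 -0.1  0.5] t 24.5
```

Call:
arm_command([
  [-1, 0, 0.001, 0, 0],
  [-1, 0, 0, 0, 0],
  [-1, 0, 0, 0, 0],
  [-1, 0, 0, 0, 0],
  [-1, 0, 0, -0.03, 0],
  [-1, 0, 0, -0.05, 0],
  [-1, 0, 0, -0.03, 0],
  [-1, 0, 0, 0, 0],
], newtons=20)

```text
clock: 25.5
eef_pos: [458.1, -64.8, 132.3]
eef_rot: [3.141, -0.004, 0.034]
wrist_force: [-0.4, 0.1, -1.3]
finger_gap: 25.1
finger_force: 20.0
```

```bash
python3 - <<'E'
from h import *
print(manip.read_state()["finger_gap"]); to([477.2,-298,115])
E
```

```text
25.09454830470691
pos [458.1 -64.8 132.3] rot [ 3.141 -0.004  0.034] shift mm [ 11.2 233.7  17.5] rows>= 4.0 roll None J [-0.22  0.18  1.85  0.    1.11  1.32] F [-0.4  0.1 -1.3] t 25.5
```

Call:
arm_command([
  [-1, 0.0016, 0.0334, 0, 0],
  [-1, 0.0016, 0.0334, 0, 0],
  [-1, 0.0016, 0.0334, 0, 0],
  [-1, 0.0016, 0.0334, 0, 0],
  [-1, 0.0016, 0.0334, 0, 0],
  [-1, 0.0016, 0.0334, 0, 0],
  [-1, 0.0016, 0.0334, 0.01, 0],
  [-1, 0, 0, 0.01, 0],
  [-1, 0, 0, 0, 0],
  [-1, 0, 0, 0, 0],
])

```text
clock: 26.75
eef_pos: [476.4, -297.1, 110.6]
eef_rot: [-3.141, 0.0, 0.035]
wrist_force: [-0.2, -0.0, -1.6]
finger_gap: 25.5
finger_force: 20.0
```

```bash
python3 - <<'E'
from h import *
import pickle
from f import ctr
to([477.2,-298,115]); z0=manip.read_state()["eef_pos"][2]-21+13
for nm in("side","top"):
    c=eyes.camera(nm); pickle.dump(c,open(nm+"16.pkl","wb")); P,ok=cloud(c); g=np.array([477.,-298,z0])
    m=ok&(abs(P[...,2]-z0)<6)&(np.hypot(*(P-g)[...,:2].transpose(2,0,1))<72)
    print(nm,m.sum(),z0,np.median(P[m][:,2]) if m.sum() else 0)
    if m.sum()>30:
        print("cover",ctr(c,m,g,np.array([0,0,1.]),60,g)); q=P[m]; print("enc",cv2.minEnclosingCircle(q[:,:2].astype(np.float32)))
        q=P[ok&(abs(P[...,2]-z0)<3)&(np.hypot(*(P-g)[...,:2].transpose(2,0,1))<72)]; v=np.linalg.svd(q-q.mean(0))[2][2]; print("normal",(v*np.sign(v[2])).round(3))
c=pickle.load(open("side16.pkl","rb"))
cv2.imwrite("pics/k.png",cv2.resize(c["img"][150:290,300:440],(600,600),interpolation=cv2.INTER_CUBIC))
E
```

```text
pos [ 476.4 -297.1  110.6] rot [-3.141  0.     0.035] shift mm [ 0.8  1.  -4.4] rows>= 1.0 roll None J [-0.62  0.42  1.59  0.    1.13  0.91] F [-0.2 -0.  -1.6] t 26.75
side 496 102.56502545137842 101.52208700992117
cover (array([ 473.5, -290.9,  102.6]), np.int64(70), 'maxgap', np.float64(43.0), 'rms', np.float64(1.36))
enc ((474.7018127441406, -295.12335205078125), 63.32130813598633)
normal [0.001 0.002 1.   ]
top 9 102.56502545137842 101.96992124503367
```

View pics/k.png

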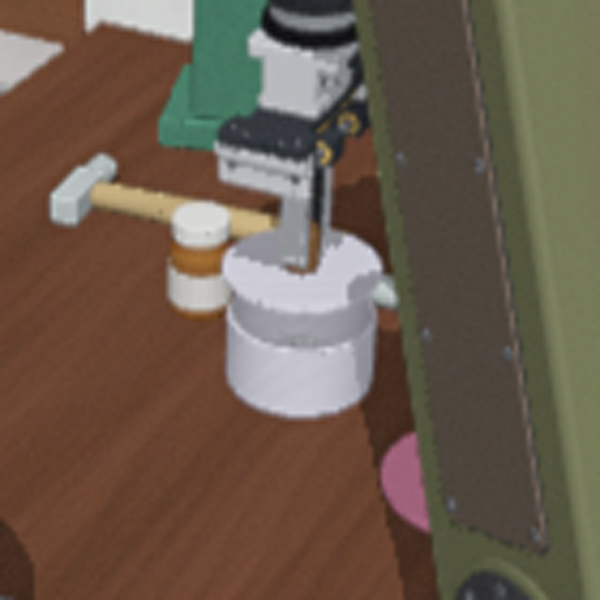

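The picture shows the cover over the tin, laterally aligned (centres about x=303 and x=301). Depth-wise I refine with a silhouette fit.

```bash
python3 - <<'E'
from h import *
import pickle
from scipy.optimize import least_squares
def fit(c,mask,rings,g,name):
    M=R.from_euler("xyz",c["orientation"]).as_matrix(); e=np.array(c["eye"]); t=np.linspace(0,2*np.pi,180)
    k=max(cv2.findContours(mask.astype(np.uint8),cv2.RETR_EXTERNAL,cv2.CHAIN_APPROX_NONE)[0],key=len)[:,0]
    def hull(q):
        X=np.concatenate([np.c_[q[0]+r*np.cos(t),q[1]+r*np.sin(t),z+0*t] for r,z in rings])
        K=(X-e)@M; return cv2.convexHull(np.c_[K[:,0]/K[:,2]*c["fx"]+c["cx"],K[:,1]/K[:,2]*c["fy"]+c["cy"]].astype(np.float32))
    def res(q):
        h=hull(q); return np.array([cv2.pointPolygonTest(h,(float(a),float(b)),True) for a,b in k])-.4
    r=least_squares(res,g,loss="soft_l1",f_scale=.5,diff_step=1e-3)
    d=res(r.x); print(name,r.x.round(1),len(k),"inliers",(abs(d)<1).sum(),np.std(d[abs(d)<1]).round(2))
for nm,dx in(("side",0),("top",0)):
    c=pickle.load(open(nm+"0.pkl","rb")); P,ok=cloud(c)
    n3=lambda g,r:np.hypot(P[...,0]-g[0],P[...,1]-g[1])<r
    fit(c,ok&n3((477,-298),66)&(P[...,2]>5)&(P[...,2]<66),[(57,0),(57,60)],[477.,-298.],nm+" tin")
    fit(c,ok&n3((458,-65),67)&(P[...,2]>5.5)&(P[...,2]<20),[(60,8),(60,13)],[458.,-65.],nm+" cover0")
c=pickle.load(open("side16.pkl","rb")); P,ok=cloud(c)
for dz in(0,-1.5):
    z=102.6+dz
    fit(c,ok&(np.hypot(P[...,0]-476,P[...,1]+297)<67)&(P[...,2]>94)&(P[...,2]<108),[(60,z-5),(60,z)],[476.,-297.],"side cover held")
E
```

```text
side tin [ 477.5 -303.2] 106 inliers 80 0.36
side cover0 [457.3 -65.9] 94 inliers 94 0.27
top tin [ 479.2 -299.4] 125 inliers 114 0.38
top cover0 [460.  -65.5] 130 inliers 113 0.33
side cover held [ 475.  -293.9] 95 inliers 72 0.28
side cover held [ 476.  -296.1] 95 inliers 73 0.29
```

Call:
arm_command([
  [-1, 0.0008, 0.0022, 0.01, 0],
  [-1, 0, 0, 0.012, 0],
  [-1, 0, 0, 0.006, 0],
  [-1, 0, 0, 0.002, 0],
  [-1, 0, 0, 0.002, 0],
  [-1, 0, 0, 0.002, 0],
  [-1, 0, 0, 0.001, 0],
])

```text
clock: 27.72
eef_pos: [477.3, -300.1, 75.7]
eef_rot: [3.141, -0.0, 0.034]
wrist_force: [0.3, 0.4, -0.8]
finger_gap: 25.1
finger_force: 20.0
```

Call:
arm_command([
  [-1, 0, 0, 0.001, 0],
  [-1, 0, 0, 0.001, 0],
  [-1, 0, 0, 0, 0],
])

```text
clock: 28.1
eef_pos: [477.2, -300.1, 73.6]
eef_rot: [-3.141, 0.0, 0.034]
wrist_force: [-0.2, -0.1, -1.6]
finger_gap: 25.6
finger_force: 20.0
```

Call:
arm_command([
  [-1, 0, 0, 0.0008, 0],
  [-1, 0, 0, 0.0005, 0],
  [-1, 0, 0, 0, 0],
])

```text
clock: 28.48
eef_pos: [477.3, -300.1, 73.1]
eef_rot: [3.141, -0.0, 0.034]
wrist_force: [-3.0, 3.3, 6.3]
finger_gap: 25.2
finger_force: 20.0
```

Call:
arm_command([
  [-0.35, 0, 0, 0, 0],
  [-0.3, 0, 0, 0, 0],
  [-0.2, 0, 0, 0, 0],
  [-0.1, 0, 0, -0.03, 0],
  [-0.1, 0, 0, -0.05, 0],
  [-0.1, 0, 0, -0.06, 0],
  [-0.1, -0.06, 0, -0.06, 0],
  [-0.1, -0.06, 0, 0, 0],
  [-0.1, 0, 0, 0, 0],
])

```text
clock: 29.6
eef_pos: [370.8, -303.7, 257.3]
eef_rot: [3.141, -0.001, 0.032]
wrist_force: [0.3, 1.0, 0.5]
finger_gap: 42.3
finger_force: 0.0
```

```bash
python3 - <<'E'
from lid import *
import lid as L
for nm in("side","top"):
    c=eyes.camera(nm); pickle.dump(c,open(nm+"17.pkl","wb")); P,ok=cloud(c)
    r=np.hypot(P[...,0]-478,P[...,1]+299)
    m=ok&(r<65)&(P[...,2]>58)&(P[...,2]<72); q=P[m]; q=q[abs(q[:,2]-np.median(q[:,2]))<3]
    k=np.linalg.lstsq(np.c_[q[:,:2]-[478,-299],np.ones(len(q))],q[:,2],rcond=None)[0]; print(nm,"disc",len(q),k.round(3))
    kn=P[ok&(r<30)&(P[...,2]>92)&(P[...,2]<110)]; print("disc enc",cv2.minEnclosingCircle(P[m][:,:2].astype(np.float32)),"knob",kn.mean(0) if len(kn) else 0)
    if nm=="top": L.D=np.array([542.1,176.6,205.1])
    lid(c)
c=pickle.load(open("side17.pkl","rb"))
cv2.imwrite("pics/fin.png",c["img"])
E
```

```text
side disc 442 [-3.0000e-03  3.0000e-03  6.4017e+01]
disc enc ((476.4965515136719, -298.0967712402344), 62.567665100097656) knob [ 475.58195972 -293.7600282    97.32821881]
flange h 9.8 slopes [ 0.002 -0.003] h0 9.9 1045
centre [np.float64(-1.9), np.float64(0.2)] (np.int64(131), 'maxgap', np.float64(9.0), 'rms', np.float64(1.16))
bar n 462 [-3.3  2.8] [19.  90.8] ang 88.5905532836914 top 48.4
pca ang 179.5
top disc 582 [ 2.0000e-03 -0.0000e+00  6.4902e+01]
disc enc ((480.18316650390625, -297.97760009765625), 60.54749298095703) knob [ 479.03429199 -297.45774681   99.13871631]
flange h 9.0 slopes [ 0.004 -0.   ] h0 9.1 1191
centre [np.float64(-1.7), np.float64(0.1)] (np.int64(143), 'maxgap', np.float64(5.0), 'rms', np.float64(1.08))Traceback (most recent call last):
  File "<stdin>", line 10, in <module>
  File "lid.py", line 15, in lid
    rr=cv2.minAreaRect(q); print("bar n",len(q),np.round(rr[0],1),np.round(rr[1],1),"ang",rr[2],"top",np.percentile(L[b][:,2],98).round(1))
                                                                                                      ~~~~~~~~~~~~~^^^^^^^^^^^^^^
    return _quantile_unchecked(
        a, q, axis, out, overwrite_input, method, keepdims, weights)
    return _ureduce(a,
                    func=_quantile_ureduce_func,
    ...<5 lines>...
                    overwrite_input=overwrite_input,
                    method=method)
    r = func(a, **kwargs)
    result = _quantile(arr,
                       quantiles=q,
    ...<2 lines>...
                       out=out,
                       weights=wgt)
    slices_having_nans = np.isnan(arr[-1, ...])
                                  ~~~^^^^^^^^^
IndexError: index -1 is out of bounds for axis 0 with size 0
```

The cover disc is level with its top at 65 mm, so it is seated. The lid is locked and the arm is clear, so I hand in.

```bash
python3 -c "
from h import *
print(ticket.sign_off())"
```

```text
the job is handed in; nothing more can be done
None
```

The lid is locked in the drum and the cover sits level on the tin's rim, with the arm clear; the job was handed in at about 30 s on the robot's clock, but the sign-off returned no verdict.

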